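Park a buffed case in its rack lane

ROBOT

A 6-joint arm with a two-finger parallel gripper is mounted at the origin on the work surface; the furniture and walls round the work are solid. World frame = base frame: x ahead of the robot, y to its left, z up, the work surface at z = 0. Lengths are in mm, angles in rad, forces in N, time in s.
With the tool pointing down it reaches from about 275 to 750 mm from the base axis. Payload 10.2 kg.
Tool frame: the origin (TCP) lies at the centre of the arm's flange, where the gripper is bolted on; the fingertips stand 173 mm ahead of it and the grasp point (between the pads) lies 155 mm ahead of it; z points along the fingers, y is the line along which they close (so a half turn about z gives the same grasp; the last joint's range is limited). The gripper opens to 85 mm and grips with 20 to 120 N. Pads are 22 mm wide; open, the fingers measure 114 mm over their backs; the gripper's body (76 mm by 85 mm) begins 54 mm behind the grasp point. The pads swing forward as they close: fully open they stand 13 mm farther back than shut.
Start: joints at [-0.223, 0.313, 1.498, -0, 1.331, -0.223], TCP at [525.007, -0.014, 404.694] pointing down, gripper open.
Joint ranges: [-2.94, 2.94], [-0.97, 2.17], [0.19, 2.56], [-1.23, 4.37], [0.02, 3.11], [-2.88, 2.88]. Speed limits (rad/s): [2.39, 2.39, 3.01, 3.14, 3.14, 3.14].

INTERFACE

Orientations are given as a unit quaternion [w, x, y, z].
In Python, from rig import status, capture, camera_info, ticket gives the robot as it stands.
- The arm moves only by the shell command python3 -m crank 'ROWS' [FORCE]. ROWS is JSON, a list of rows, each a list of 7 numbers: the shift along the tool's x, y, z as a fraction of full scale, then the turn, a rotation vector about the tool's x, y, z as a fraction of full scale, then the closure, from 0 (fully open) to 1 (shut). A call has 1 to 12 rows; each row is the pose to reach, as a shift and turn from the pose commanded when the call began, along the tool's axes at that moment; what a row does not reach only later rows make up. Full scale, the value 1, is 0.1 m for a shift and 45 degrees for a turn. A row lasts 1/10 s, in which the tool goes at most 50 mm and 8.59 degrees, less where a joint would pass 70% of its speed; a pose out of reach is approached as far as the arm can. A call with a number of a shift or a turn outside -1 to 1 is refused whole. A call with a gripper value outside its range is refused whole. The fingers move at their own pace and stop on an object; FORCE is the grip in N (left out, the last holds). Time passes only in rows, so rows that repeat a pose let the fingers close. It gives the time, the measured TCP pose, the force, the opening and the grip force at its end, in the units of the state.
- status.sense(): the state, without advancing time (a new reading comes with each control period).
- capture(name): name is "scene" or "side" or "wrist"; returns (picture, depth): 384x512x3 uint8, red, green, blue; 384x512 float32, mm along the optical axis (not along the pixel's ray), 0 where there is no reading.
- camera_info(name): a dict with "K" (3x3 intrinsics, pixels), "camera_from_world" (4x4, takes a point from world to camera coordinates). Camera axes: x right, y up, looking along -z (the intrinsics and any distortion apply to the point x, -y, -z); pixel columns grow to the right and rows downward; lengths in mm; the calibration is good to about 2 mm. A picture is of the moment at which its call begins: read the wrist's pose just before it. camera_info takes no time and is no camera call; for the wrist camera it gives the pose at the moment of the call.
- ticket.finish_job(): hands the job in; it is judged then, once.
The state is a dict: "time_s": time; "joints": joint angles; "dq": joint speeds; "tau": joint torques, N m; "eef_pos": TCP position; "ee_rot": TCP orientation; "force": force on the tool from outside, world axes, zero at the start; "wrist_torque": the same for the moment, N m; "grip_width": opening from 0.0 (shut) to 1.0 (fully open); "grip_force": force on a finger pad.
Only numpy, scipy, OpenCV 4.12 (cv2) and the standard library are available. Lean on these libraries where they do the work, as an engineer would, in place of code of your own. Each camera call takes 0.05 s, during which the arm holds its last target. There are 200 camera calls.

TASK

Put the freshly buffed aluminium case that stands on the front end of the rack away in the empty lane: swing that lane's keeper bar out of the way by its finger post, push the case down the lane until it is fully home against the rubber bumpers, then swing the keeper shut again across the lane behind it. The case must not touch either guide rail, or its polished sides are scratched; push it along the board with the fingertips, never pick it up or tip it, and leave the other case, its keeper and everything else on the bench where they are.

Things in the scene. Friction and masses are not known exactly. Their poses are not given: they have to be found in the camera images.
- rack: Fixed two-lane rack: plywood board 12 mm thick (top z = 0.012), x -0.265 to 0.14, y -0.157 to 0.065 in its frame. Origin: on the bench, below the empty lane's centre line, where the keepers cross. x runs down the lanes from the open end to the end stops, z up; the empty lane's outer rail is on +y, the occupied lane (mirror image, centred at y = -0.092) on -y. The empty lane is y = -0.038 to 0.038.
- lane_home (a point): Where the case's origin is when it is fully home: on the board (z = 0.012), rack x = 0.063, y = 0; axes as the rack's. The rubber bumpers' faces are at rack x = 0.108, on a wooden stop block 30 mm high.
- lane_mouth (a point): Centre of the lane's open mouth on the board, rack x = -0.105, y = 0; axes as the rack's. The rails begin here and run to x = 0.13, 76 mm apart and parallel to the rack's x, their tops 28 mm above the bench; in front of the mouth the board is bare.
- near_rail: Outer guide rail of the empty lane, aluminium bar 235 x 14 x 16 mm, centred at rack y = 0.045. The case must not touch it.
- mid_rail: Guide rail between the two lanes, aluminium bar 235 x 16 x 16 mm, centred at rack y = -0.046. The case must not touch it.
- keeper (a joint): Empty lane's keeper, a flat steel bar 86 x 12 x 6 mm just above the rails, turning level about a pivot on the outer rail. 0 rad: shut square across the lane, on its stop. Grows as it swings towards the open end and on over the outer rail, limit 2.2 rad; 1.57 points to the open end; from about 1.5 it is clear of the lane. Stays where left (about 1 N at the post moves it). Starts shut or ajar.
- keeper_pivot (a point): Axis of the keeper's pivot, rack x = 0, y = 0.045, 36 mm above the bench; the screw head is 14 mm across and reaches 41 mm above the bench. The bar lies 29 to 36 mm above the bench.
- keeper_post (a point): Top centre (78 mm above the bench) of the keeper's black upright finger post, 12 to 15 mm in diameter, 68 mm from the pivot; the post stands from 36 to 78 mm above the bench.
- case: The case to put away: plain aluminium box with a screwed lid, 90 mm long (x), 60 mm wide (y), 50 mm high, about 0.35 kg. Origin: centre of its underside. It starts alone on the bare front end of the board, slightly askew and off centre, its x roughly down the lane. It slides with ordinary friction and has 8 mm of room to each rail when centred in the lane.
- parked_case: An identical case already parked in the other lane behind its shut keeper. Leave it. Origin: centre of its underside.
- far_keeper (a joint): Keeper of the occupied lane, shut at 0 rad, the mirror image of the other; its post stands about 46 mm from the other keeper's post when both are shut. Leave it shut.
- sanding_block: Brown sanding block 56 x 90 x 28 mm lying on the bench along the rack's +y edge, near the lane's closed end. Origin: centre of its underside. Leave it.
- tape_roll: Roll of masking tape 100 mm across, 25 mm high, on the bench to the left. Origin: centre of its underside. Leave it.
- pin_tin: Small tin 64 mm across, 38 mm high, on the bench to the right of the rack. Origin: centre of its underside. Leave it.
There are look-alikes about, which are no part of the job. Leave any purple look-alike of the case alone.

How it is judged (in metres and radians):
On the way, in this order (a step that is already met when the one before it is completed fails the run):
1. the empty lane's keeper is swung clear of the lane (at least 1.45 rad) (value of joint keeper above 1.45 rad), for 0.1 s.
2. the case is in the lane, within 6 mm of fully home (x of case in the frame of lane_home above -0.006 m and horizontal distance between case and lane_home below 0.01 m), for 0.2 s.
3. the keeper is shut behind the case (within 0.12 rad) (value of joint keeper below 0.12 rad), for 0.1 s.
At the end, for the whole second after the job is handed in: The case rests flat in the empty lane, within 6 mm of the bumpers, within 10 mm of its home point and 0.12 rad of the lane's direction; the keeper is shut behind it to within 0.12 rad, the other keeper is still shut, and nothing moves (all of step 2 and z of case in the frame of lane_home below 0.004 m and angle between the x axis of case and the x axis of rack, either way round below 0.12 rad and value of joint each of keeper, far_keeper below 0.12 rad and linear speed of case below 0.01 m/s); the robot touches nothing.
It fails at once if the case touches a guide rail (contact force between case and near_rail above 0.3 N or contact force between case and mid_rail above 0.3 N).
It fails at once if the case is lifted off the board (by 8 mm) or tipped (by 0.15 rad) (height (world z) of case above 0.02 m or angle between case's own z axis and vertical above 0.15 rad).
It fails at once if the case falls off the board (height (world z) of case below 0.006 m).
It fails at once if the parked case is moved (10 mm) or its keeper opened (0.15 rad) (distance of parked_case from where it was at the start of the episode above 0.01 m or value of joint far_keeper above 0.15 rad).
It fails at once if a bystander on the bench is shifted by more than 20 mm (distance of any of sanding_block, tape_roll, pin_tin from where it was at the start of the episode above 0.02 m).
It also fails if it takes over 72 s, if anything falls off the work surface, if the arm or the gripper's body presses on something with over 40 N, if the wrist force passes 120 N, or if a joint passes its speed limit or range.

## Working session

There is one attempt and no reset: what is moved stays moved. The work goes in short steps, Python scripts to look and compute and a shell command to move; the robot and the scene stay as the last step left them, time stands still between calls to the robot, and variables do not carry over. Pictures are saved under pics/ and viewed, at most 10 in all, crops included, and the job is handed in when it is done.

```bash
mkdir -p pics; ls; cat > h.py <<'E'
import numpy as np,cv2
from rig import status,capture,camera_info
def save(n,f):
    p,d=capture(n); cv2.imwrite('pics/'+f+'.png',p[:,:,::-1]); i=camera_info(n)
    np.savez('pics/'+f+'.npz',p=p,d=d,K=i['K'],T=i['camera_from_world']); return p,d
def load(f): return np.load('pics/'+f+'.npz')
def ray(z,u,v):
    K=z['K'];T=np.linalg.inv(z['T']);a=np.array([(u-K[0,2])/K[0,0],(v-K[1,2])/K[1,1],1])
    return T[:3,3],T[:3,:3]@(a*[1,-1,-1])
def onz(z,u,v,h):
    o,r=ray(z,u,v); return o+r*(h-o[2])/r[2]
def dep(z,u,v):
    o,r=ray(z,u,v); return o+r*z['d'][int(v),int(u)]
E
python3 - <<'E'
from h import *
for n in('scene','side','wrist'):
    save(n,n+'0'); i=camera_info(n); print(n,{k:v for k,v in i.items() if k not in('K','camera_from_world')},np.linalg.inv(i['camera_from_world'])[:3,3].round())
a=cv2.imread('pics/scene0.png');cv2.imwrite('pics/s0.png',cv2.resize(a,(800,600)))
print(status.sense())
E
```

```text
pics
scene {} [ 203. -612.  865.]
side {} [-165. -472. 1126.]
wrist {} [525.  73. 373.]
{'time_s': 0.15, 'joints': array([-2.23420303e-01,  3.13295332e-01,  1.49824922e+00, -8.14884482e-06,
        1.33099358e+00, -2.23436740e-01]), 'dq': array([-0.00011385, -0.00327911, -0.00216538, -0.00025667,  0.00128572,
       -0.00043374]), 'tau': array([ 1.79854873e-03, -4.12368500e+01, -2.59796566e+01, -1.57318855e-04,
        3.17765021e-03, -3.62555340e-05]), 'eef_pos': array([ 5.24970984e+02, -1.68970494e-02,  4.04284863e+02]), 'ee_rot': array([-3.97925208e-04,  7.07100205e-01,  7.07113199e-01, -2.55248820e-04]), 'force': array([-0.47886778, -0.10298903,  0.37018901]), 'wrist_torque': array([ 0.06992975,  0.01893832, -0.01139395]), 'grip_force': 0.0, 'grip_width': 0.9981925206258458}
```

View pics/s0.png

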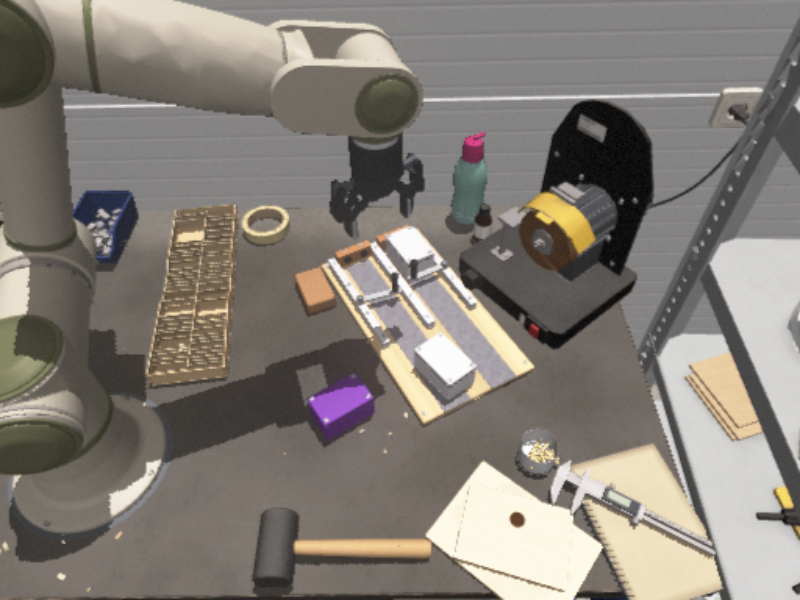

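View pics/wrist0.png

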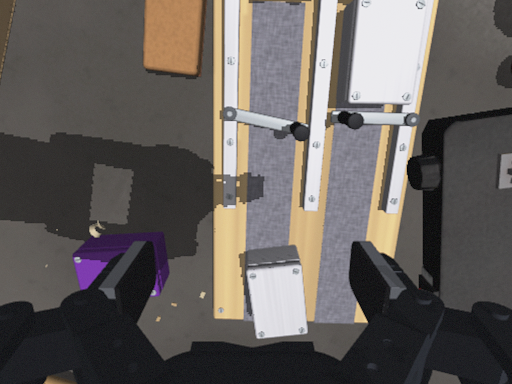

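The wrist picture shows the empty lane between the rails at about x=230 and x=317. The keeper is slightly ajar, with its pivot at (230,114) and post at (301,132). Candidates for the case:
- Silver case on the front end, at (277,292).
- Purple look-alike, at (123,262). Leave it.
- Parked case, at (385,48). Leave it.

I choose the silver one at (277,292). It stands alone on the bare board. I'll check it in a close crop.

```bash
python3 - <<'E'
from h import *
a=cv2.imread('pics/wrist0.png')[95:345,205:435]
cv2.imwrite('pics/c1.png',cv2.resize(a,None,fx=2.4,fy=2.4,interpolation=cv2.INTER_CUBIC))
z=load('wrist0')
for u,v,h in[(230,114,41),(301,132,78),(354,120,78),(411,119,41),(231,61,28),(230,142,28),(323,64,28),(316,146,28),(311,199,28),(277,292,62)]:
    print(u,v,onz(z,u,v,h).round(1),dep(z,u,v).round(1))
E
```

```text
230 114 [503.1  46.5  41. ] [503.2  46.5  41.3]
301 132 [568.5  33.8  78. ] [568.5  33.7  77.6]
354 120 [614.8  44.3  78. ] [615.   44.3  77.3]
411 119 [682.5  41.8  41. ] [681.9  41.9  42.1]
231 61 [504.2  96.5  28. ] [504.3  96.4  29.2]
230 142 [501.8  16.6  28. ] [501.8  16.7  28.7]
323 64 [594.7  93.8  28. ] [594.5  93.7  28.9]
316 146 [592.3  12.4  28. ] [592.2  12.6  28.9]
311 199 [590.1 -46.6  28. ] [589.9 -46.2  29.2]
277 292 [ 552.2 -142.    62. ] [ 552.2 -142.3   61.6]
```

View pics/c1.png

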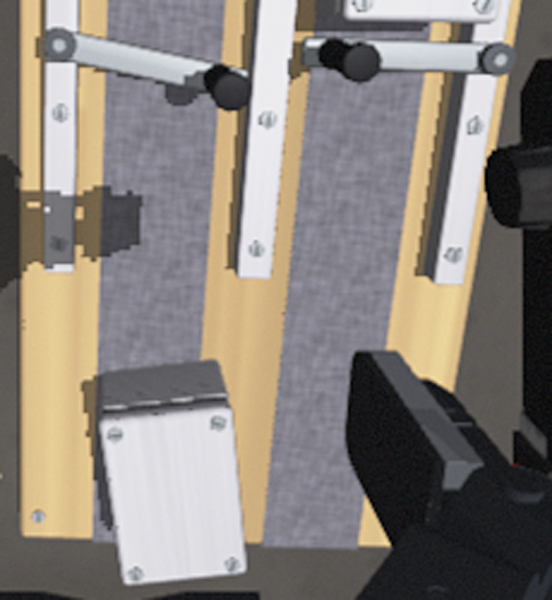

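The crop confirms a silver, askew case on the bare board. Its top corners are at about (103,412), (230,400), (245,570) and (125,583). Next I fit the rails and the case from depth.

```bash
cat >> h.py <<'E'
def cloud(z):
    v,u=np.mgrid[:384,:512]; K=z['K'];T=np.linalg.inv(z['T']);d=z['d']
    P=np.stack([(u-K[0,2])/K[0,0]*d,-(v-K[1,2])/K[1,1]*d,-d],-1)
    return P@T[:3,:3].T+T[:3,3]
def rect(z,zlo,zhi,x0,x1,y0,y1,mask=None):
    C=cloud(z); m=(C[...,2]>zlo)&(C[...,2]<zhi)&(C[...,0]>x0)&(C[...,0]<x1)&(C[...,1]>y0)&(C[...,1]<y1)&(z['d']>0)
    n,l,s,c=cv2.connectedComponentsWithStats(m.astype(np.uint8)); k=1+s[1:,4].argmax()
    p=C[l==k]; return p,cv2.minAreaRect(p[:,:2].astype(np.float32))
E
python3 - <<'E'
from h import *
z=load('wrist0')
for n,b in dict(near=(26.5,30.5,480,520,-80,25),near2=(26.5,30.5,480,525,55,150),mid=(26.5,30.5,575,615,-80,25),mid2=(26.5,30.5,580,615,55,150),far=(26.5,30.5,665,700,-80,25),case=(58,66,480,640,-260,-60),parked=(58,66,600,720,40,180),board=(8,16,470,720,-200,200),purple=(30,66,350,475,-260,-60)).items():
    p,r=rect(z,*b); A=np.polyfit(p[:,1],p[:,0],1)
    print(n,len(p),np.round(r[0],1),np.round(r[1],1),round(r[2],2),'zmed',np.median(p[:,2]).round(1),'xslope',A.round(4),'y',p[:,1].min().round(1),p[:,1].max().round(1))
E
```

```text
near 909 [501.3 -15.8] [81.7 13.6] 88.53 zmed 28.0 xslope [2.620000e-02 5.014246e+02] y -56.6 25.0
near2 1390 [504.7 102.6] [95.1 13.9] 88.0 zmed 27.9 xslope [3.010000e-02 5.015406e+02] y 55.4 149.9
mid 1104 [591.7 -17.4] [85.3 16.3] 88.17 zmed 28.2 xslope [3.13000e-02 5.92161e+02] y -59.9 25.0
mid2 1622 [595.4 102.6] [94.7 16.1] 88.04 zmed 28.0 xslope [3.17000e-02 5.92095e+02] y 55.4 150.0
far 989 [682.6 -19.1] [86.9 14.7] 88.67 zmed 28.3 xslope [3.210000e-02 6.828563e+02] y -62.5 24.2
case 3802 [ 553.6 -155.6] [60.1 90.5] 7.31 zmed 62.2 xslope [-7.320000e-02  5.422134e+02] y -202.2 -107.4
parked 7038 [643.  100.4] [85.2 60.1] 89.33 zmed 62.0 xslope [1.350000e-02 6.410352e+02] y 58.0 143.3
board 26995 [591.6 -24.1] [357.4 221.1] 88.39 zmed 12.3 xslope [-1.99000e-02  5.80767e+02] y -200.0 154.0
purple 632 [ 362.1 -105.4] [51.4 23.8] 40.0 zmed 49.0 xslope [  0.7577 444.308 ] y -131.0 -97.4
```

```bash
python3 -m crank '[[0.2,0.2,0.5,0,0,0.04,0.6],[0.338,0.435,1,0,0,0.04,0.6],[0.338,0.435,1,0,0,0.04,0.6],[0.338,0.435,1,0,0,0.04,0.6],[0.338,0.435,1,0,0,0.04,0.6],[0.338,0.435,1,0,0,0.04,0.6],[0.338,0.435,1,0,0,0.04,0.6]]' 20; python3 - <<'E'
from h import *
from scipy.spatial.transform import Rotation as R
s=status.sense();q=s['ee_rot'];print(R.from_quat(np.r_[q[1:],q[0]]).as_matrix().round(4))
save('wrist','w1');z=load('w1')
p,r=rect(z,74,82,530,595,10,60);print('post',len(p),r,p.mean(0))
p,r=rect(z,74,82,597,640,10,60);print('far',len(p),r,p.mean(0))
E
```

```text
time_s: 0.85
eef_pos: [568.4, 33.4, 306.4]
ee_rot: [0.001, 0.718, 0.696, 0.001]
force: [0.3, -0.8, 0.6]
grip_width: 0.404
grip_force: 0.0
[[ 3.190e-02  9.995e-01  2.600e-03]
 [ 9.995e-01 -3.190e-02 -5.000e-04]
 [-4.000e-04  2.600e-03 -1.000e+00]]
post 405 ((568.9298095703125, 33.61658477783203), (14.263285636901855, 14.127573013305664), 88.2593994140625) [568.81298235  33.97354263  77.36489668]
far 436 ((616.2379760742188, 44.19659423828125), (14.086563110351562, 14.458648681640625), 42.88637161254883) [615.8548666   44.59328766  77.44305031]
```

View pics/w1.png

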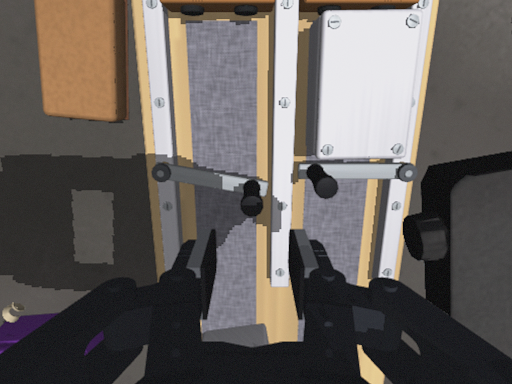

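The picture shows the keeper post at (252,195), lying between the fingers, and the far post at (325,180), outside the right finger. I descend and grip lightly.

```bash
python3 -m crank '[[0,0,0.3,0,0,0,0.6],[0,0,0.6,0,0,0,0.6],[0,0,0.84,0,0,0,0.6],[0,0,0.84,0,0,0,0.6],[0,0,0.84,0,0,0,0.6],[0,0,0.84,0,0,0,1],[0,0,0.84,0,0,0,1],[0,0,0.84,0,0,0,1],[0,0,0.84,0,0,0,1],[0,0,0.84,0,0,0,1]]' 20
python3 - <<'E'
import numpy as np
a0=.172
for a in [.35,.55,.75,.95,1.15,1.35,1.55,1.75,1.88]:
    print(a,np.round([-.68*(np.sin(a)-np.sin(a0)),.68*(np.cos(a)-np.cos(a0))],3))
E
```

```text
time_s: 1.9
eef_pos: [568.6, 33.8, 222.4]
ee_rot: [0.001, 0.718, 0.696, 0.0]
force: [-3.0, 0.2, 5.7]
grip_width: 0.13
grip_force: 21.2
0.35 [-0.117 -0.031]
0.55 [-0.239 -0.09 ]
0.75 [-0.347 -0.172]
0.95 [-0.437 -0.274]
1.15 [-0.504 -0.392]
1.35 [-0.547 -0.521]
1.55 [-0.563 -0.656]
1.75 [-0.553 -0.791]
1.88 [-0.531 -0.877]
```

```bash
python3 -m crank '[[-0.117,-0.031,0,0,0,0,1],[-0.239,-0.09,0,0,0,0,1],[-0.347,-0.172,0,0,0,0,1],[-0.437,-0.274,0,0,0,0,1],[-0.504,-0.392,0,0,0,0,1],[-0.547,-0.521,0,0,0,0,1],[-0.563,-0.656,0,0,0,0,1],[-0.553,-0.791,0,0,0,0,1],[-0.531,-0.877,0,0,0,0,1],[-0.531,-0.877,0,0,0,0,1],[-0.531,-0.877,0,0,0,0,1]]' 20
python3 -m crank '[[0,0,0,0,0,0,0.6],[0,0,0,0,0,0,0.6],[0,0,0,0,0,0,0.6],[0,0,-0.5,0,0,0,0.6],[0,0,-0.8,0,0,0,0.6],[0,0,-0.8,0,0,0,0.3],[0,0,-0.8,0,0,0,0],[0,0,-0.8,0,0,0,0]]' 20
python3 - <<'E'
from h import *
save('wrist','w2');z=load('w2')
p,r=rect(z,74,82,440,595,-60,80);c=np.array(r[0]);print('post',len(p),r)
d=c-[502.8,46.5];print(np.arctan2(-(d@[.031,1]),-(d@[-1,.031])))
p,r=rect(z,58,66,480,640,-260,-60);print('case',len(p),r)
print(status.sense()['eef_pos'])
E
```

```text
time_s: 3.0
eef_pos: [479.1, -17.5, 222.0]
ee_rot: [0.001, 0.718, 0.696, 0.0]
force: [-1.5, -4.9, 8.9]
grip_width: 0.131
grip_force: 21.8
time_s: 3.8
eef_pos: [478.9, -16.5, 299.5]
ee_rot: [-0.001, 0.718, 0.696, -0.001]
force: [-0.6, 0.6, -1.0]
grip_width: 0.891
grip_force: 0.0
post 436 ((479.8279724121094, -16.36206817626953), (14.124603271484375, 14.24701976776123), 56.64797592163086)
1.8901653019536946
case 1203 ((531.5831298828125, -122.52348327636719), (37.02726745605469, 29.57114601135254), 66.59840393066406)
[478.93474261 -16.4907783  299.46578765]
```

View pics/w2.png

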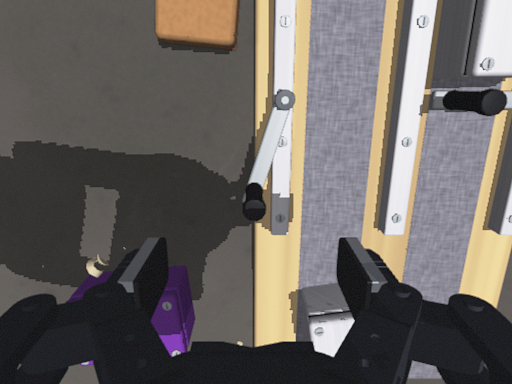

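The keeper is open at 1.89 rad, with its post at (254,205) outside the lane. The case is still at (330,330). Next I square it up and centre it with a light pinch on the bare board.

```bash
python3 -m crank '[[-0.4,0.3,0,0,0,0,0],[-0.8,0.6,0,0,0,0,0],[-1,0.79,0,0,0,0,0],[-1,0.79,0,0,0,0,0],[-1,0.79,0,0,0,0,0]]' 20
python3 -m crank '[[-0.37,0,0,0,0,0,0],[-0.37,0,0.3,0,0,0,0],[-0.37,0,0.3,0,0,0,0],[-0.37,0,0.3,0,0,0,0]]'
python3 - <<'E'
from h import *
save('wrist','w3');print(status.sense()['eef_pos'])
save('scene','s3');z=load('s3')
p,r=rect(z,58,66,480,640,-260,-60);print('case',len(p),r)
a=cv2.imread('pics/s3.png')[150:320,170:350];cv2.imwrite('pics/c3.png',cv2.resize(a,None,fx=3.2,fy=3.2))
E
```

```text
time_s: 4.35
eef_pos: [554.8, -119.0, 299.3]
ee_rot: [-0.001, 0.718, 0.696, -0.0]
force: [-0.1, -0.7, 0.2]
grip_width: 1.0
grip_force: 0.0
time_s: 4.75
eef_pos: [553.6, -154.9, 270.7]
ee_rot: [-0.001, 0.718, 0.696, -0.0]
force: [0.2, -0.6, -0.2]
grip_width: 0.997
grip_force: 0.0
[ 553.86509167 -155.01623411  271.4949368 ]
case 640 ((552.04345703125, -157.10482788085938), (60.155555725097656, 90.90486907958984), 7.095330238342285)
```

View pics/c3.png

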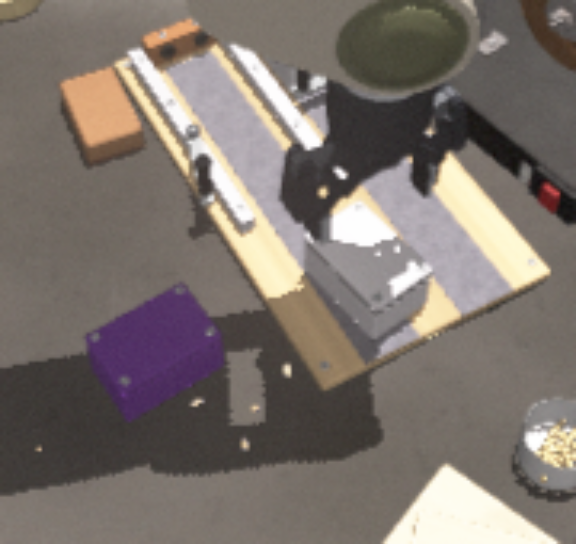

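The crop shows the fingers straddling the case at about (360,260), with the purple box well clear. I descend and close lightly.

```bash
python3 -m crank '[[0,0,0.3,0,0,0,0],[0,0,0.5,0,0,0,0],[0,0,0.7,0,0,0,0],[0,0,0.7,0,0,0,0],[0,0,0.7,0,0,0,0.2],[0,0,0.7,0,0,0,0.28],[0,0,0.7,0,0,0,0.3],[0,0,0.7,0,0,0,0.32],[0,0,0.7,0,0,0,0.34],[0,0,0.7,0,0,0,0.36],[0,0,0.7,0,0,0,0.36],[0,0,0.7,0,0,0,0.36]]' 20
python3 - <<'E'
from h import *
save('scene','s4');z=load('s4')
p,r=rect(z,58,66,480,640,-260,-60);print('case',len(p),r)
E
```

```text
time_s: 6.05
eef_pos: [554.2, -155.9, 202.6]
ee_rot: [0.001, 0.718, 0.696, 0.0]
force: [-1.2, 1.0, 7.0]
grip_width: 0.735
grip_force: 20.9
case 443 ((551.6994018554688, -175.57553100585938), (78.14634704589844, 59.56792449951172), 12.57047176361084)
```

```bash
python3 -m crank '[[0,-0.04,0,0,0,0,0.36],[0,-0.08,0,0,0,0,0.36],[0,-0.126,0,0,0,0,0.36],[0,-0.126,0,0,0,0,0.36],[0,-0.126,0,0,0,0,0.36],[0,-0.126,0,0,0,0,0],[0,-0.126,0,0,0,0,0],[0,-0.126,0,0,0,0,0],[0,-0.126,-0.3,0,0,0,0],[0,-0.126,-0.6,0,0,0,0],[0,-0.126,-0.6,0,0,0,0]]' 20
python3 -m crank '[[-0.4,0,-0.5,0,0,0,0.3],[-0.9,0,-1,0,0,0,0.6],[-1,0,-1,0,0,0,0.6],[-1,0,-1,0,0,0,0.6],[-1,0,-1,0,0,0,0.6]]' 20
python3 - <<'E'
from h import *
save('wrist','w5');z=load('w5')
p,r=rect(z,58,66,480,640,-260,-60);print('case',len(p),r)
p,r=rect(z,26.5,30.5,480,520,-80,25);print(r)
save('scene','s5');z=load('s5')
p,r=rect(z,58,66,480,640,-260,-60);print('case',len(p),r)
E
```

```text
time_s: 7.2
eef_pos: [541.9, -155.9, 264.3]
ee_rot: [0.003, 0.718, 0.696, 0.001]
force: [0.3, -0.6, 0.5]
grip_width: 1.0
grip_force: 0.0
time_s: 7.7
eef_pos: [537.9, -255.7, 359.6]
ee_rot: [-0.001, 0.719, 0.696, -0.0]
force: [0.5, 0.4, -0.1]
grip_width: 0.395
grip_force: 0.0
case 8732 ((542.9295654296875, -158.51351928710938), (60.03923797607422, 83.7115478515625), 6.459762096405029)Traceback (most recent call last):
  File "<stdin>", line 4, in <module>
  File "h.py", line 20, in rect
    n,l,s,c=cv2.connectedComponentsWithStats(m.astype(np.uint8)); k=1+s[1:,4].argmax()
                                                                      ~~~~~~~~~~~~~~^^
ValueError: attempt to get argmax of an empty sequence
```

View pics/w5.png

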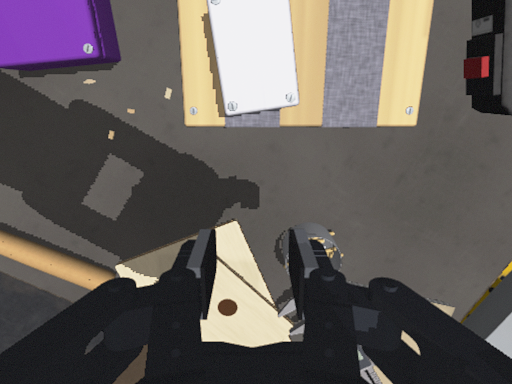

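The picture shows the case centred but still askew, with corners near (228,112) and (297,97): the pinch jammed on the pad corners. I'll pinch it at its own yaw and turn it straight.

```bash
python3 -m crank '[[0.4,0,0.2,0,0,-0.09,0],[0.8,0.01,0.5,0,0,-0.182,0],[1,0.011,0.8,0,0,-0.182,0],[1,0.011,0.9,0,0,-0.182,0],[1,0.011,0.9,0,0,-0.182,0],[1,0.011,0.9,0,0,-0.182,0]]' 20
python3 -m crank '[[0,0,0.3,0,0,0,0],[0,0,0.5,0,0,0,0],[0,0,0.69,0,0,0,0],[0,0,0.69,0,0,0,0],[0,0,0.69,0,0,0,0.2],[0,0,0.69,0,0,0,0.28],[0,0,0.69,0,0,0,0.3],[0,0,0.69,0,0,0,0.32],[0,0,0.69,0,0,0,0.36],[0,0,0.69,0,0,0,0.36]]' 20
```

```text
time_s: 8.35
eef_pos: [542.6, -156.1, 271.3]
ee_rot: [0.0, 0.667, 0.745, 0.0]
force: [0.9, -1.1, 0.4]
grip_width: 1.002
grip_force: 0.0
time_s: 9.35
eef_pos: [542.6, -155.9, 203.3]
ee_rot: [0.001, 0.667, 0.745, 0.0]
force: [-2.2, -0.6, 7.4]
grip_width: 0.699
grip_force: 21.3
```

```bash
python3 -m crank '[[0,-0.005,0,0,0,0.06,0.36],[0,-0.012,0,0,0,0.12,0.36],[0,-0.012,0,0,0,0.182,0.36],[0,-0.012,0,0,0,0.182,0.36],[0,-0.012,0,0,0,0.182,0.36],[0,-0.012,0,0,0,0.182,0],[0,-0.012,0,0,0,0.182,0],[0,-0.012,0,0,0,0.182,0],[0,-0.012,-0.3,0,0,0.182,0],[0,-0.012,-0.7,0,0,0.182,0],[0,-0.012,-0.7,0,0,0.182,0]]' 20
python3 -m crank '[[-0.4,0,-0.4,0,0,0,0.3],[-0.78,0,-0.9,0,0,0,0.65],[-0.78,0,-0.9,0,0,0,0.65],[-0.78,0,-0.9,0,0,0,0.65],[-0.78,0,-0.9,0,0,0,0.65]]' 20
python3 - <<'E'
from h import *
from scipy.spatial.transform import Rotation as R
s=status.sense();q=s['ee_rot'];print(s['eef_pos'],R.from_quat(np.r_[q[1:],q[0]]).as_matrix().round(4)[0])
save('wrist','w6');z=load('w6')
p,r=rect(z,58,66,480,640,-260,-60);print('case',len(p),r)
save('scene','s6');z=load('s6')
p,r=rect(z,58,66,480,640,-260,-60);print('case',len(p),r)
E
```

```text
time_s: 10.45
eef_pos: [542.0, -156.0, 276.5]
ee_rot: [0.004, 0.718, 0.696, 0.001]
force: [0.8, -0.5, 0.0]
grip_width: 0.997
grip_force: 0.0
time_s: 10.95
eef_pos: [538.6, -233.2, 360.3]
ee_rot: [-0.001, 0.718, 0.696, -0.0]
force: [0.4, 0.7, 0.0]
grip_width: 0.346
grip_force: 0.0
[ 538.58377921 -233.18317661  360.29021912] [ 0.0315  0.9995 -0.0015]
case 9181 ((542.2725219726562, -155.49581909179688), (89.14444732666016, 60.044410705566406), 88.23224639892578)
case 688 ((541.5520629882812, -157.3153839111328), (90.92939758300781, 61.22418212890625), 87.47050476074219)
```

The case is square and within 1 mm of the lane centre. Now I go behind it with two spread fingertips and push.

```bash
python3 -m crank '[[0,0,0.4,0,0,0,0.65],[0,0,0.8,0,0,0,0.65],[0,0,0.8,0,0,0,0.65],[0,0,0.8,0,0,0,0.65]]' 20
python3 -m crank '[[0,0.005,0.4,0,0,0,0.65],[0,0.005,0.74,0,0,0,0.65],[0,0.005,0.74,0,0,0,0.65],[0.1,0.005,0.74,0,0,0,0.65],[0.2,0.005,0.74,0,0,0,0.65],[0.28,0.005,0.74,0,0,0,0.65],[0.36,0.005,0.74,0,0,0,0.65],[0.44,0.005,0.74,0,0,0,0.65],[0.52,0.005,0.74,0,0,0,0.65],[0.6,0.005,0.74,0,0,0,0.65],[0.6,0.005,0.74,0,0,0,0.65]]' 20
python3 - <<'E'
from h import *
s=status.sense();print(s['eef_pos'],s['force'])
save('wrist','w7');z=load('w7')
p,r=rect(z,58,66,480,640,-260,20);print('case',len(p),r,p[:,1].max())
save('scene','s7');z=load('s7')
p,r=rect(z,58,66,480,640,-260,20);print('case',len(p),r)
E
```

```text
time_s: 11.45
eef_pos: [539.0, -233.2, 281.9]
ee_rot: [-0.001, 0.718, 0.696, -0.0]
force: [0.7, 0.6, 1.0]
grip_width: 0.347
grip_force: 0.0
time_s: 12.55
eef_pos: [541.0, -172.6, 207.5]
ee_rot: [-0.001, 0.718, 0.696, 0.0]
force: [-0.4, 0.2, 0.3]
grip_width: 0.35
grip_force: 0.0
[ 541.04998191 -172.56399377  207.48873344] [-0.36229902  0.174971    0.30615363]
case 42775 ((541.73828125, -128.8538055419922), (110.20963287353516, 60.31379318237305), 88.21517181396484) -72.83728536045571
case 197 ((534.7772216796875, -96.03380584716797), (48.71370315551758, 46.21198272705078), 86.4145736694336)
```

```bash
python3 -m crank '[[0.06,0,0,0,0,0,0.65],[0.12,0,0,0,0,0,0.65],[0.18,0,0,0,0,0,0.65],[0.24,0,0,0,0,0,0.65],[0.3,0,0,0,0,0,0.65],[0.36,0,0,0,0,0,0.65],[0.42,0,0,0,0,0,0.65],[0.48,0,0,0,0,0,0.65],[0.54,0,0,0,0,0,0.65],[0.6,0,0,0,0,0,0.65],[0.6,0,0,0,0,0,0.65]]' 20
python3 - <<'E'
from h import *
s=status.sense();print(s['eef_pos'],s['force'])
save('wrist','w8');z=load('w8');C=cloud(z)
p,r=rect(z,58,66,480,640,s['eef_pos'][1]+15,60);print('case',len(p),r,p[:,1].max())
e=[541,0];O=np.array([547.6,46])
for n,b in dict(near=(26.5,30.5,480,520,-80,25),mid=(26.5,30.5,575,615,-80,25)).items():
    try:
        p,r=rect(z,*b);print(n,r,p[:,0].mean(),p[:,1].mean())
    except Exception as ex: print(ex)
E
```

```text
time_s: 13.75
eef_pos: [543.0, -113.0, 207.7]
ee_rot: [-0.0, 0.718, 0.696, 0.0]
force: [-0.5, 0.0, -0.5]
grip_width: 0.351
grip_force: 0.0
[ 543.01408332 -112.98345112  207.74141826] [-0.47876464  0.03080064 -0.5391669 ]
case 41313 ((544.1761474609375, -56.438316345214844), (84.47112274169922, 60.3587532043457), 88.24356842041016) -13.324792289809984
near ((499.81976318359375, -31.566492080688477), (52.043155670166016, 13.984712600708008), 88.24282836914062) 500.1272499953649 -30.242353495129322
mid ((590.616943359375, -34.48836898803711), (52.64421844482422, 16.053314208984375), 88.33460998535156) 590.4730447045648 -33.02971370178685
```

```bash
python3 -m crank '[[0.06,0,0,0,0,0,0.65],[0.12,0,0,0,0,0,0.65],[0.18,0,0,0,0,0,0.65],[0.24,0,0,0,0,0,0.65],[0.3,0,0,0,0,0,0.65],[0.36,0,0,0,0,0,0.65],[0.42,0,0,0,0,0,0.65],[0.48,0,0,0,0,0,0.65],[0.54,0,0,0,0,0,0.65],[0.6,0,0,0,0,0,0.65],[0.66,0,0,0,0,0,0.65],[0.66,0,0,0,0,0,0.65]]' 20
python3 -m crank '[[0.05,0,0,0,0,0,0.65],[0.1,0,0,0,0,0,0.65],[0.15,0,0,0,0,0,0.65],[0.2,0,0,0,0,0,0.65],[0.25,0,0,0,0,0,0.65],[0.3,0,0,0,0,0,0.65],[0.35,0,0,0,0,0,0.65],[0.4,0,0,0,0,0,0.65],[0.45,0,0,0,0,0,0.65],[0.5,0,0,0,0,0,0.65],[0.5,0,0,0,0,0,0.65]]' 20
python3 - <<'E'
from h import *
s=status.sense();print(s['eef_pos'],s['force'])
save('wrist','w9');z=load('w9')
p,r=rect(z,58,66,500,598,s['eef_pos'][1]+15,180);print('case',len(p),r,p[:,1].max())
for n,b in dict(near=(26.5,30.5,480,522,50,180),mid=(26.5,30.5,575,617,50,180)).items():
    try:
        p,r=rect(z,*b);print(n,r,p[:,0].mean(),p[:,1].mean())
    except Exception as ex: print(ex)
E
```

```text
time_s: 15.0
eef_pos: [545.0, -46.9, 207.5]
ee_rot: [-0.0, 0.718, 0.696, 0.0]
force: [-0.3, 0.3, -0.2]
grip_width: 0.35
grip_force: 0.0
time_s: 16.1
eef_pos: [546.6, 2.8, 207.7]
ee_rot: [-0.0, 0.718, 0.696, 0.0]
force: [-0.6, 0.5, -0.2]
grip_width: 0.351
grip_force: 0.0
[546.6189773    2.82971113 207.72922638] [-0.63090263  0.51713323 -0.188785  ]
case 41348 ((547.8402709960938, 59.38770294189453), (84.56328582763672, 60.39484405517578), 88.28965759277344) 102.52327554976677
near ((503.478759765625, 80.3328857421875), (60.21895980834961, 13.992445945739746), 88.23088073730469) 503.7986949928462 82.8450496565806
mid ((594.2228393554688, 78.76756286621094), (57.831024169921875, 16.038772583007812), 88.40408325195312) 594.0816755789479 80.4489919477291
```

View pics/w9.png

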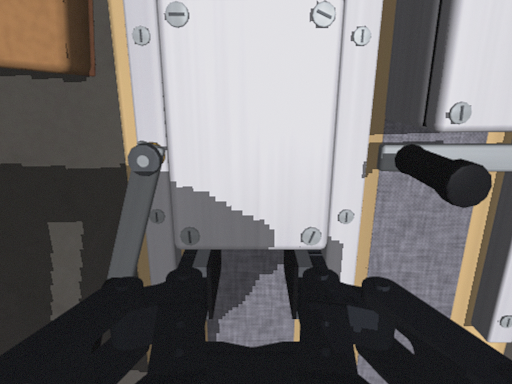

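The case is centred between the rails, with its rear edge at row 248 and an even gap on both sides. The far post at (440,175) stands clear of the gripper. I finish the last 51 mm slowly.

```bash
python3 -m crank '[[0.05,0,0,0,0,0,0.65],[0.1,0,0,0,0,0,0.65],[0.15,0,0,0,0,0,0.65],[0.2,0,0,0,0,0,0.65],[0.25,0,0,0,0,0,0.65],[0.3,0,0,0,0,0,0.65],[0.35,0,0,0,0,0,0.65],[0.4,0,0,0,0,0,0.65],[0.44,0,0,0,0,0,0.65],[0.46,0,0,0,0,0,0.65],[0.48,0,0,0,0,0,0.65],[0.48,0,0,0,0,0,0.65]]' 20
python3 - <<'E'
from h import *
s=status.sense();print(s['eef_pos'],s['force'])
save('wrist','wa');z=load('wa')
p,r=rect(z,58,66,500,598,s['eef_pos'][1]+15,200);print('case',len(p),r,p[:,1].max())
E
```

```text
time_s: 17.35
eef_pos: [548.1, 50.4, 207.6]
ee_rot: [-0.0, 0.718, 0.696, 0.0]
force: [-0.1, -0.0, 0.6]
grip_width: 0.351
grip_force: 0.0
[548.09206434  50.42221215 207.63061145] [-0.14091591 -0.02128657  0.58117008]
case 41498 ((549.1786499023438, 107.03250122070312), (84.93099975585938, 60.42012023925781), 88.2882308959961) 150.23774496851118
```

```bash
python3 -m crank '[[0.01,0,0,0,0,0,0.65],[0.02,0,0,0,0,0,0.65],[0.03,0,0,0,0,0,0.65],[0.03,0,0,0,0,0,0.65]]' 20
python3 -m crank '[[0.008,0,0,0,0,0,0.65],[0.016,0,0,0,0,0,0.65],[0.016,0,0,0,0,0,0.65]]' 20
```

```text
time_s: 17.8
eef_pos: [548.2, 52.8, 207.6]
ee_rot: [0.0, 0.718, 0.696, -0.001]
force: [-1.4, -5.3, -0.1]
grip_width: 0.349
grip_force: 2.4
time_s: 18.1
eef_pos: [548.3, 53.3, 207.8]
ee_rot: [0.001, 0.718, 0.696, -0.001]
force: [-2.8, -15.3, 2.6]
grip_width: 0.353
grip_force: 7.2
```

```bash
python3 -m crank '[[-0.1,0,0,0,0,0,0.65],[-0.3,0,0,0,0,0,0.65],[-0.5,0,-0.2,0,0,0,0.65],[-0.73,0,-0.6,0,0,0,0.62],[-0.73,-0.3,-0.95,0,0,0,0.6],[-0.73,-0.663,-0.95,0,0,0,0.6],[-0.73,-0.663,-0.95,0,0,0,0.6],[-0.73,-0.663,-0.95,0,0,0,0.6],[-0.73,-0.663,-0.95,0,0,0,0.6]]' 20
python3 - <<'E'
from h import *
s=status.sense();print(s['eef_pos'])
save('wrist','wb');z=load('wb')
p,r=rect(z,58,66,500,598,30,200);print('case',len(p),r)
p,r=rect(z,74,82,440,530,-60,30);print('post',len(p),r)
save('side','sb');z=load('sb')
p,r=rect(z,58,66,500,598,30,200);print('case side',len(p),r)
E
```

```text
time_s: 19.0
eef_pos: [480.3, -16.2, 302.7]
ee_rot: [0.0, 0.718, 0.696, 0.0]
force: [1.0, -0.4, 0.2]
grip_width: 0.399
grip_force: 0.0
[480.30755279 -16.24180326 302.68025343]
case 7168 ((548.541748046875, 83.15852355957031), (38.28898620605469, 60.12244415283203), 88.25089263916016)
post 428 ((479.821533203125, -16.150833129882812), (14.416614532470703, 13.920700073242188), 88.11946105957031)
case side 353 ((548.1472778320312, 116.0692138671875), (75.22986602783203, 62.20564651489258), 88.50391387939453)
```

View pics/wb.png

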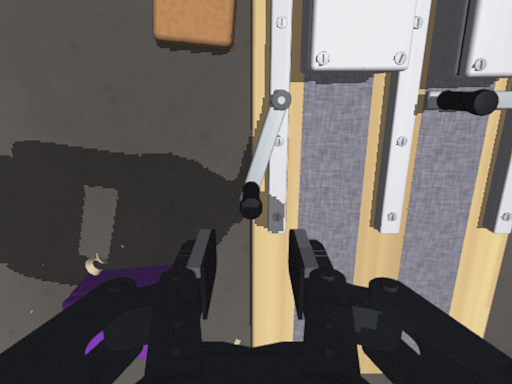

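The picture shows the case home between the rails, with its rear edge at row 72. The open keeper's post, at (250,205), is between the fingertips. I grip it and swing the keeper shut.

```bash
python3 -m crank '[[0,-0.005,0.3,0,0,0,0.6],[0,-0.005,0.6,0,0,0,0.6],[0,-0.005,0.8,0,0,0,0.6],[0,-0.005,0.8,0,0,0,0.6],[0,-0.005,0.8,0,0,0,0.6],[0,-0.005,0.8,0,0,0,1],[0,-0.005,0.8,0,0,0,1],[0,-0.005,0.8,0,0,0,1],[0,-0.005,0.8,0,0,0,1],[0,-0.005,0.8,0,0,0,1]]' 20
python3 - <<'E'
import numpy as np
a0=1.89
for a in [1.75,1.55,1.35,1.15,.95,.75,.55,.35,.2,.1,.03]:
    print(a,np.round([-.68*(np.sin(a)-np.sin(a0)),.68*(np.cos(a)-np.cos(a0))],3))
E
```

```text
time_s: 20.1
eef_pos: [479.6, -16.2, 223.6]
ee_rot: [0.001, 0.718, 0.696, 0.001]
force: [-0.5, -0.6, 6.7]
grip_width: 0.13
grip_force: 21.3
1.75 [-0.023  0.092]
1.55 [-0.034  0.228]
1.35 [-0.018  0.362]
1.15 [0.025 0.491]
0.95 [0.093 0.609]
0.75 [0.182 0.711]
0.55 [0.29  0.793]
0.35 [0.412 0.852]
0.2 [0.511 0.88 ]
0.1 [0.578 0.89 ]
0.03 [0.625 0.893]
```

```bash
python3 -m crank '[[-0.023,0.092,0,0,0,0,1],[-0.034,0.228,0,0,0,0,1],[-0.018,0.362,0,0,0,0,1],[0.025,0.491,0,0,0,0,1],[0.093,0.609,0,0,0,0,1],[0.182,0.711,0,0,0,0,1],[0.29,0.793,0,0,0,0,1],[0.412,0.852,0,0,0,0,1],[0.511,0.88,0,0,0,0,1],[0.578,0.89,0,0,0,0,1],[0.625,0.893,0,0,0,0,1],[0.625,0.893,0,0,0,0,1]]' 20
python3 -m crank '[[0,0,0,0,0,0,0.7],[0,0,0,0,0,0,0.68],[0,0,0,0,0,0,0.68],[0,0,-0.4,0,0,0,0.68],[0,0,-0.9,0,0,0,0.68],[0,0,-0.9,0,0,0,0.68],[-0.4,0,-1,0,0,0,0.68],[-0.4,0,-1,0,0,0,0.68],[-0.4,0,-1,0,0,0,0.68]]' 20
python3 - <<'E'
from h import *
s=status.sense();print(s['eef_pos'])
save('wrist','wc');z=load('wc')
p,r=rect(z,58,66,500,598,30,200);print('case',len(p),r)
p,r=rect(z,74,82,540,594,0,80);print('post',len(p),r)
d=np.array(r[0])-[502.8,46.8];print(np.arctan2(-(d@[.031,1]),-(d@[-1,.031])))
p,r=rect(z,74,82,597,640,10,60);print('far',r)
save('side','sc');z=load('sc')
p,r=rect(z,58,66,500,598,30,200);print('case side',len(p),r)
E
```

```text
time_s: 21.3
eef_pos: [570.3, 44.5, 222.8]
ee_rot: [-0.0, 0.718, 0.696, -0.0]
force: [-4.5, -1.7, 5.3]
grip_width: 0.127
grip_force: 21.8
time_s: 22.2
eef_pos: [569.2, 3.1, 322.4]
ee_rot: [-0.0, 0.719, 0.695, 0.0]
force: [0.3, 0.6, 0.3]
grip_width: 0.323
grip_force: 0.0
[569.17158977   3.06381895 322.40016501]
case 9629 ((548.8455200195312, 97.04988098144531), (64.37763977050781, 59.774986267089844), 88.4522933959961)
post 407 ((570.4246215820312, 45.50072479248047), (14.263212203979492, 14.336860656738281), 87.24937438964844)
-0.011779389391483548
far ((615.843017578125, 44.624576568603516), (14.148120880126953, 14.386064529418945), 2.88675856590271)
case side 473 ((547.7415161132812, 107.66923522949219), (91.27826690673828, 62.5896110534668), 88.03673553466797)
```

View pics/wc.png

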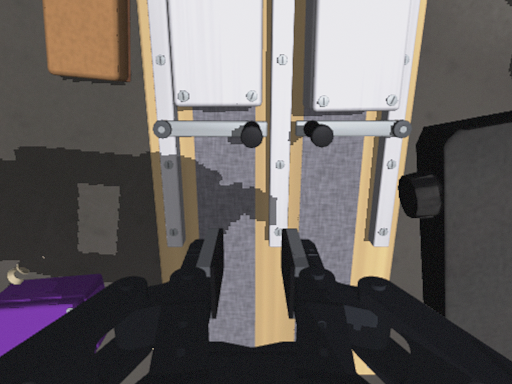

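The picture shows both keepers shut in line, with posts at (251,135) and (320,135). The case is home behind its keeper and the gripper is clear, so I hand in.

```bash
python3 -c "
from rig import ticket
print(ticket.finish_job())"
```

```text
the job is handed in; nothing more can be done
None
```

The case is home against the bumpers and centred in the lane, and its keeper is shut behind it. By the cameras the case kept clear of both rails, and I handed the job in at about 22 s; no verdict was returned. I straightened and centred the case on the bare board with a light finger pinch before pushing it in.

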